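# Index and lock the drilling jig's wheel

### The arm

A 6-joint arm with a two-finger parallel gripper is mounted at the origin on the work surface. World frame = base frame: x ahead of the robot, y to its left, z up, the work surface at z = 0. Lengths are in m, angles in rad, forces in N, time in s.
With the tool pointing down it reaches from about 0.4 to 0.925 m from the base axis. Payload 12.5 kg.
Tool frame: the origin (TCP) lies at the very end of the fingers, on their centre line; the grasp point (between the pads) lies 19 mm behind it (robot.hold_point_z is the distance from the TCP to the grasp point, in m); z points along the fingers, y is the line along which they close (so a half turn about z gives the same grasp; the last joint's range is limited). The gripper opens to 95 mm and grips with 3 to 60 N. Pads are 20 mm wide; open, the fingers measure 119 mm over their backs; the gripper's body (75 mm by 180 mm) begins 59 mm behind the grasp point.
Start: joints at [-1.247, 0.491, 1.559, -0, 1.092, -0.106], TCP at [0.26, -0.568, 0.215] pointing down, gripper open.
Joint ranges: [-3.1, 3.1], [-0.84, 2.19], [0.05, 2.79], [-1.13, 4.28], [0.06, 2.93], [-2.69, 2.69]. Speed limits (rad/s): [2.22, 2.22, 2.79, 3.14, 3.14, 3.14].

### API

Orientations are given as a rotation vector (axis times angle).
In Python, from rig import robot gives the robot as it stands.
- The arm moves only by the tool drive_tool, never from a script. Its argument "plan" is a list of rows, each a list of 7 numbers: the shift along the tool's x, y, z in cm, then the turn, a rotation vector about the tool's x, y, z in degrees, then the opening, from 0 (shut) to 1 (fully open). A call has 1 to 12 rows; each row is the pose to reach, as a shift and turn from the pose commanded when the call began, along the tool's axes at that moment; what a row does not reach only later rows make up. A row lasts 1/10 s, in which the tool goes at most 50 mm and 8.59 degrees, less where a joint would pass 70% of its speed; a pose out of reach is approached as far as the arm can. A call with a gripper value outside its range is refused whole. The fingers move at their own pace and stop on an object; "squeeze" is the grip in N (left out, the last holds). Time passes only in rows, so rows that repeat a pose let the fingers close. It gives the time, the measured TCP pose, the force, the opening and the grip force at its end, in the units of the state.
- robot.read_state(): the state, without advancing time (a new reading comes with each control period).
- robot.capture(name): name is "scene" or "top"; returns the picture (480x640x3 uint8, red, green, blue); there is no depth.
- robot.get_calibration(name): a dict with "fx", "fy", "cx", "cy" (pixels), "dist" ([k1, k2, p1, p2, k3] as OpenCV has them; the pictures are not rectified), "xyz" and "attitude" of the camera in the world. Camera axes: x right, y up, looking along -z (the intrinsics and any distortion apply to the point x, -y, -z); pixel columns grow to the right and rows downward; lengths in m; the calibration is good to about 2 mm. A picture is of the moment at which its call begins. get_calibration takes no time and is no camera call.
- robot.finish_job(): hands the job in; it is judged then, once.
Trained networks look in the newest picture that a camera, given by its name, has taken for a name from the list of things; names that differ only in an ending like _2 or _b are one class to them, and where a whole thing is asked for, a point or a joint stands for the part that bears it (a point fixed in the world has none). Each returns a list of dicts, best first, with "confidence" (0 to 1); they miss things now and then, are a little off and sometimes report something else, mostly with a low value. They report only what shows in the picture. A call takes as long as a camera call.
- robot.find_in(thing, camera): "box" ([left, top, right, bottom] in pixels, round what is visible of it).
The state is a dict: "t": time; "joint_positions": joint angles; "dq": joint speeds; "joint_torque": joint torques, N m; "tcp_pos": TCP position; "orientation": TCP orientation; "force": force on the tool from outside, world axes, zero at the start; "moment": the same for the moment, N m; "finger_gap": finger opening in m; "grasp_force": force on a finger pad.
Only numpy, scipy, OpenCV 4.12 (cv2) and the standard library are available. Lean on these libraries where they do the work, as an engineer would, in place of code of your own. Each camera call takes 0.05 s, during which the arm holds its last target. There are 200 camera calls.

### The job

Set up the stone-drilling jig: take the index pin from its wooden stand, put it in the wheel notch beside the ring-shaped stone blank, and turn the wheel with it until that blank shows in the hood's window. Feel for the hidden lock slot beneath the wheel thereabouts and push the pin fully home, collar down on the wheel, then let go and leave it standing. Be gentle, never pressing on the jig with more than 40 N, and leave the bowl, cup and cork block where they are.

Things in the scene. Friction and masses are not known exactly. Their poses are not given: they have to be found in the camera images.
- jig: Drilling jig fixed to the bench: round grey tub 264 mm across, notched aluminium wheel on it, dark steel hood over part of the wheel. Origin: wheel axis at bench level, z up; window and lock lie on its -x side. Heights over the bench: wheel 36 to 48 mm, blanks' tops 54, hood 60 to 64 (reaching 95 mm from the axis towards -x), hub stud 70.
- wheel_hub (a point): wheel axis at the wheel's top face. Wheel 240 mm across, turns freely both ways (3 to 4 N at a notch) and stays where left. Six open radial notches 60 degrees apart, 12 mm wide, from 91 to 120 mm off the axis, going right through. Inwards of each a stone blank is fastened: five straight bars (36 x 16 mm), one ring (30 mm across).
- lock_line (a point): point of the jig's -x line 105 mm off the axis, at the top (34 mm up) of the hard flat steel lock ring under the notches. The ring has one radial lock slot, 12 mm wide, 88 to 125 mm off the axis, floor 10 mm up. Hidden by the wheel, it lies up to 14 mm to either side of this point, differently each time: feel for it with the pin's tip through the notch. The ring does not give.
- window (a point): centre of the hood's window opening (about 45 mm wide by 40 mm), 62 mm off the axis along the jig's -x, 62 mm above the bench; its axes are the jig's
- ring_blank (a point): centre of the top of the ring-shaped stone blank on the wheel, 62 mm off the wheel's axis, 54 mm above the bench; its x axis points outwards along the radius
- ring_notch (a point): centre of the notch outwards of the ring-shaped blank, at the level of the wheel's top face (48 mm above the bench), 105 mm off the axis; its x axis points outwards along the radius
- stand: fixed wooden block, 60 by 60 mm and 45 mm high, origin at the centre of its underside, with a 12 mm blind hole in the middle in which the index pin stands
- pin_handle (a point): centre of the index pin's round black handle (18 mm in diameter, 64 mm tall, upright). Below it a steel collar (24 mm in diameter, 5 mm thick) and a steel shank (10 mm in diameter, 34 mm long, tip bevelled over 1.5 mm to 7 mm in diameter). The tip is 71 mm below this point, the handle's top 32 mm above; z along the pin, up. About 0.12 kg.
- pin_collar (a point): centre of the underside of the index pin's collar, 37 mm below the handle's centre; when the pin is home this face rests on the wheel's top
- bowl: bystander: blue bowl, 150 mm across, 65 mm high, origin under its centre
- cup: bystander: white cup, 80 mm across, 80 mm high, origin under its centre
- block: bystander: cork sanding block 90 by 50 by 30 mm, origin under its centre
- pin: the index pin as a whole; origin at the lower tip of its shank (see pin_handle)

How it is judged:
By the outcome, as a careful person would: the job done as asked, in the order asked, and still so for the second after the job is handed in, with the robot touching nothing.
It also fails if it takes over 72 s, if anything falls off the work surface, if the arm or the gripper's body presses on something with over 40 N, if the wrist force passes 120 N, or if a joint passes its speed limit or range.

## Working session

There is one attempt and no reset: what is moved stays moved. The work goes in short steps, Python scripts to look and compute and a tool call to move; the robot and the scene stay as the last step left them, time stands still between calls to the robot, and variables do not carry over. Pictures are saved under pics/ and viewed, at most 10 in all, crops included, and the job is handed in when it is done.

Besides the shell and the picture viewer there is one more tool, called by a JSON object that holds its "name" and its "arguments", one argument or row to a line. drive_tool: Moves the arm, as the interface text tells. Its arguments: {"type":"object","properties":{"plan":{"type":"array"},"squeeze":{"type":"number"}},"required":["plan"]}

```bash
mkdir -p pics; ls; cat > h.py <<'E'
import numpy as np, cv2
from rig import robot
from scipy.spatial.transform import Rotation as R
def rot(c):
    a=np.array(c["attitude"],float)
    if a.shape==(3,3): return a
    return R.from_rotvec(a).as_matrix() if a.size==3 else R.from_quat(a).as_matrix()
def ray(cam,uv):
    c=robot.get_calibration(cam); K=np.array([[c["fx"],0,c["cx"]],[0,c["fy"],c["cy"]],[0,0,1]])
    p=cv2.undistortPoints(np.array([[uv]],float),K,np.array(c["dist"]))[0,0]
    return np.array(c["xyz"]),rot(c)@np.array([p[0],-p[1],-1])
def at(cam,uv,z):
    o,d=ray(cam,uv); return o+d*(z-o[2])/d[2]
def proj(cam,P):
    c=robot.get_calibration(cam); K=np.array([[c["fx"],0,c["cx"]],[0,c["fy"],c["cy"]],[0,0,1]])
    q=rot(c).T@(np.array(P,float)-np.array(c["xyz"])); q=q*[1,-1,-1]
    return cv2.projectPoints(q.reshape(1,1,3),np.zeros(3),np.zeros(3),K,np.array(c["dist"]))[0][0,0]
def save(cam,name):
    im=robot.capture(cam); cv2.imwrite("pics/"+name,im[...,::-1]); return im
E
python3 - <<'E'
from h import *
for c in("top","scene"):
    save(c,c+"0.png"); print(c,robot.get_calibration(c))
    for t in("jig","wheel_hub","window","ring_blank","ring_notch","stand","pin_handle","pin_collar","bowl","cup","block"):
        print(t,[(np.round(r["box"],1).tolist(),round(r["confidence"],2)) for r in robot.find_in(t,c)[:2]])
s=robot.read_state();print(s)
E
```

```text
pics
top {'fx': 457.67283911842105, 'fy': 457.67283911842105, 'cx': 323.3809938668409, 'cy': 237.5983578142529, 'dist': array([-0.11381964,  0.        ,  0.        ,  0.        ,  0.        ]), 'xyz': array([0.40203333, 0.06940133, 0.91005552]), 'attitude': array([ 0.14030145, -0.14149068, -1.55708144])}
jig [([292.8, 169.7, 424.9, 299.3], 0.7), ([296.7, 168.9, 422.6, 293.4], 0.52)]
wheel_hub [([294.4, 171.3, 426.9, 297.7], 0.75)]
window [([294.7, 166.1, 426.4, 300.8], 0.55), ([489.0, 285.9, 511.9, 300.4], 0.21)]
ring_blank [([297.4, 170.2, 425.3, 294.5], 0.55)]
ring_notch [([299.2, 171.9, 422.7, 292.4], 0.59)]
stand [([471.7, 278.5, 510.8, 311.4], 0.71)]
pin_handle [([487.5, 287.0, 507.0, 300.2], 0.6), ([470.7, 275.9, 510.3, 313.1], 0.44)]
pin_collar [([488.6, 286.3, 512.5, 301.6], 0.48)]
bowl [([106.8, 186.3, 183.2, 257.2], 0.77)]
cup [([459.9, 153.8, 509.3, 201.2], 0.92), ([174.2, 303.5, 225.8, 355.7], 0.35)]
block [([174.0, 304.1, 224.1, 354.3], 0.75)]
scene {'fx': 577.995771395337, 'fy': 577.995771395337, 'cx': 321.2502830157845, 'cy': 240.04031917041493, 'dist': array([-0.19240
[... 707 characters left out ...]
3, 197.1], 0.62)]
{'t': 1.2, 'joint_positions': array([-1.24664466e+00,  4.90908677e-01,  1.55885319e+00, -2.98660729e-05,
        1.09170937e+00, -1.05606348e-01]), 'dq': array([ 0.00130389,  0.00215396, -0.00022701, -0.000691  , -0.00037941,
        0.00059677]), 'joint_torque': array([-9.60211469e-05, -6.12469268e+01, -2.58426547e+01,  6.94788806e-02,
        4.46293387e-02, -1.39320372e-05]), 'tcp_pos': array([ 0.26042926, -0.56819762,  0.21467169]), 'orientation': array([ 3.06921759e+00,  6.69874131e-01, -2.05854602e-05]), 'force': array([0.54562054, 0.7225309 , 0.19468044]), 'moment': array([-0.03416585, -0.00016183,  0.02311776]), 'grasp_force': 0.0, 'finger_gap': 0.09540193172753805}
```

```bash
python3 - <<'E'
from h import *
a=cv2.imread("pics/top0.png");cv2.imwrite("pics/c1.png",cv2.resize(a[160:330,280:520],(800,567),interpolation=cv2.INTER_CUBIC))
b=cv2.imread("pics/scene0.png");cv2.imwrite("pics/c2.png",cv2.resize(b[220:360,120:400],(800,400),interpolation=cv2.INTER_CUBIC))
print(at("top",(358.5,234.5),.05),at("top",(491,295),.03),at("top",(497,293.5),.11),at("top",(145,222),.03),at("top",(484,178),.05),at("top",(199,329),.02))
E
```

```text
[0.56488768 0.00230156 0.05      ] [ 0.45139621 -0.2576636   0.03      ] [ 0.4495368  -0.23904663  0.11      ] [0.59028751 0.42678637 0.03      ] [ 0.6818     -0.24923219  0.05      ] [0.38204715 0.30805675 0.02      ]
```

View pics/top0.png

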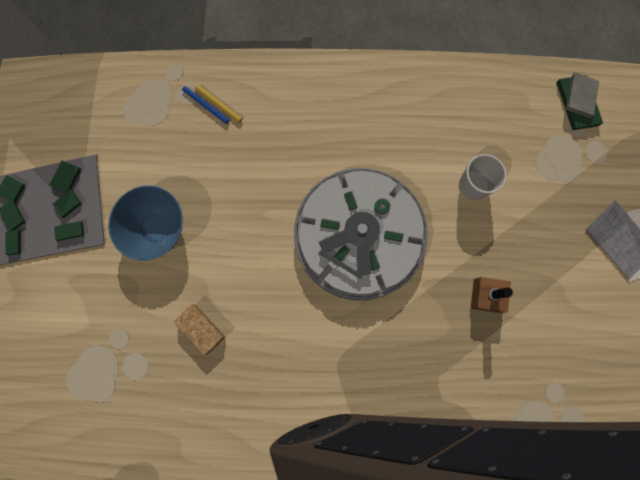

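View pics/c1.png

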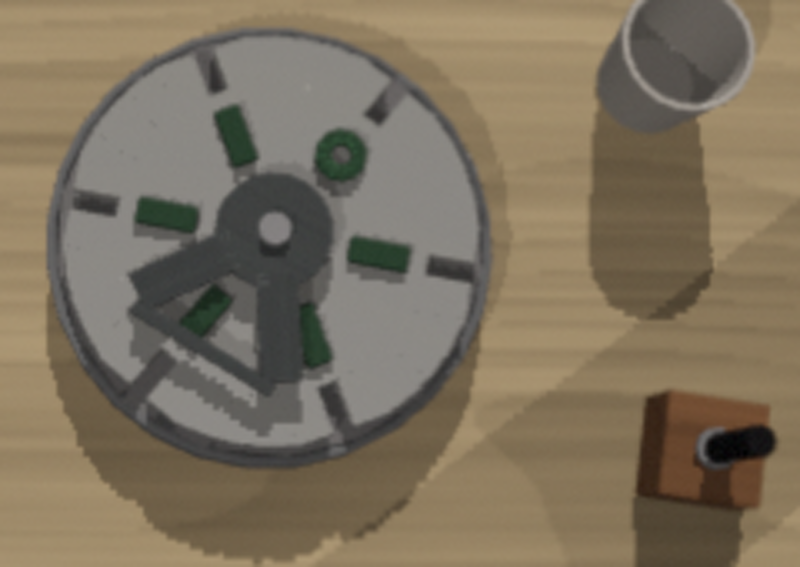

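View pics/c2.png

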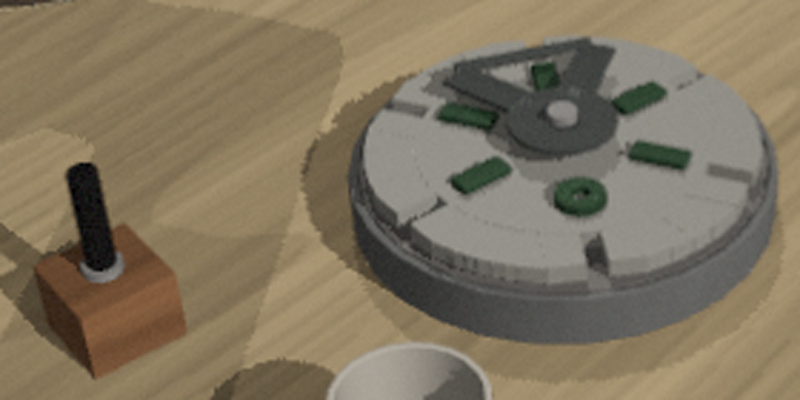

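```bash
python3 - <<'E'
from h import *
def q(u,v,z): return at("top",(u/3.3333+280,v/3.3353+160),z)
def s(u,v,z): return at("scene",(u/2.857+120,v/2.857+220),z)
h=(q(275,227,.07)); print("hub",h,s(561,108,.07))
n=q(384,99,.048); r=q(341,155,.054)
for p,m in((r,"ring"),(n,"notch"),(s(580,194,.054),"ring s"),(s(596,246,.048),"notch s")):
    d=(p-h)[:2]; print(m,p,np.hypot(*d),np.degrees(np.arctan2(d[1],d[0])))
a=q(133,312,.062);b=q(268,390,.062);print("bar",a,b,np.linalg.norm(b-a)); d=b-a; nrm=np.array([d[1],-d[0]]); print(np.degrees(np.arctan2(-d[0],d[1])), "or +180; dist",(a-h)[:2]@nrm/np.linalg.norm(d))
m=(a+b)/2-h; print("mid",np.degrees(np.arctan2(m[1],m[0])))
a=s(452,70,.064);b=s(592,38,.064);d=b-a;print("bar s",a,b,np.degrees(np.arctan2(-d[0],d[1])))
print("pin",q(716,447,.05),q(762,441,.114),s(85,170,.112),s(101,268,.048), "stand top", s(110,272,.045))
# refine with other notches (c1) -> angle mod 60
for u,v in((210,70),(96,204),(450,268),(337,410),(150,380)):
    d=(q(u,v,.048)-h)[:2]; print(np.hypot(*d),np.degrees(np.arctan2(d[1],d[0]))%60)
E
```

```text
hub [ 0.57345757 -0.00370998  0.07      ] [5.72497964e-01 3.13419201e-04 7.00000000e-02]
ring [ 0.61961828 -0.04370396  0.054     ] 0.06107642031575959 -40.90589814500667
notch [ 0.65536179 -0.07045699  0.048     ] 0.10565729791316743 -39.17796205842564
ring s [ 0.62230401 -0.04196278  0.054     ] 0.062042333120013 -38.065335313571744
notch s [ 0.65467576 -0.0670448   0.048     ] 0.10299365648767292 -37.947491125568995
bar [0.5256636 0.0756965 0.062    ] [4.82444130e-01 2.60133081e-05 6.20000000e-02] 0.08714324775454199
150.26699853883895 or +180; dist 0.08088405677393955
mid 149.07935302302116
bar s [ 0.48566682 -0.00394513  0.064     ] [0.53047093 0.08084768 0.064     ] -27.851754303034614
pin [ 0.45211821 -0.25779797  0.05      ] [ 0.45150196 -0.25889238  0.114     ] [ 0.45111866 -0.25312797  0.112     ] [ 0.45382334 -0.25825398  0.048     ] stand top [ 0.4572937  -0.25516927  0.045     ]
0.10467724814498651 19.92978076801333
0.10298188483073678 20.45651841398802
0.10461319470000527 19.75742220200381
0.10715499394574088 19.91127899936734
0.10944854671876016 20.593272387647943
```

{"name": "drive_tool", "arguments": {
  "plan": [
    [3,-2,0.6,0,0,-8.4,1],
    [6,-4,1.2,0,0,-16.8,1],
    [9,-6,1.8,0,0,-25.2,1],
    [12,-8,2.4,0,0,-33.6,1],
    [15,-10,3,0,0,-42,1],
    [18,-12,3.6,0,0,-50.4,1],
    [21,-14,4.2,0,0,-58.8,1],
    [24,-16,4.8,0,0,-67.2,1],
    [27,-18,5.4,0,0,-75.6,1],
    [30.4,-20.3,6,0,0,-84,1],
    [30.4,-20.3,6,0,0,-92.4,1],
    [30.4,-20.3,6,0,0,-100,1]
  ]
}}

```text
t: 2.4
tcp_pos: [0.4528, -0.2558, 0.1545]
orientation: [-1.448, -2.788, 0.0]
force: [-0.1, -0.9, 0.3]
finger_gap: 0.0953
grasp_force: 0.0
```

```bash
cat >> h.py <<'E'
def go(x,y,z,th):
    "print tool-frame shift (cm) and turn (deg) from the measured pose to world x,y,z with tool x at th deg"
    s=robot.read_state(); R0=R.from_rotvec(s["orientation"]); a=np.radians(th)
    T=np.array([[np.cos(a),np.sin(a),0],[np.sin(a),-np.cos(a),0],[0,0,-1]])
    d=R0.inv().apply(np.array([x,y,z])-s["tcp_pos"])*100
    t=np.degrees((R0.inv()*R.from_matrix(T)).as_rotvec())
    print("t",round(s["t"],2),"tcp",np.round(s["tcp_pos"],4),"F",np.round(s["force"],1),"gap",round(s["finger_gap"],4),"grip",np.round(s["grasp_force"],1),"th",np.round(np.degrees(np.arctan2(R0.as_matrix()[1,0],R0.as_matrix()[0,0])),1)); print("shift",np.round(d,2),"turn",np.round(t,1))
E
python3 - <<'E'
from h import *
for c in ("top","scene"):
    save(c,c+"1.png")
    print(c,[(np.round(r["box"],1).tolist(),round(r["confidence"],2)) for r in robot.find_in("pin_handle",c)[:2]])
print(proj("top",(.452,-.257,.114)),proj("scene",(.452,-.257,.114)),proj("scene",(.452,-.257,.05)))
go(.452,-.257,.15,140)
a=cv2.imread("pics/scene1.png")[150:370,60:300]; b=cv2.imread("pics/top1.png")[200:360,420:600]
cv2.imwrite("pics/c3.png",np.hstack([cv2.resize(a,(400,367)),cv2.resize(b,(400,367))]))
E
```

```text
top [([487.2, 288.0, 508.6, 301.1], 0.55)]
scene [([142.0, 276.8, 162.6, 319.3], 0.79)]
[507.56010419 291.94261114] [147.83789699 279.82821931] [155.07710181 311.98521564]
t 2.6 tcp [ 0.4522 -0.2571  0.1547] F [-0.4 -0.6  0.7] gap 0.0953 grip 0.0 th 124.4
shift [ 0.02 -0.01  0.47] turn [ -0.    0.  -15.6]
```

View pics/c3.png

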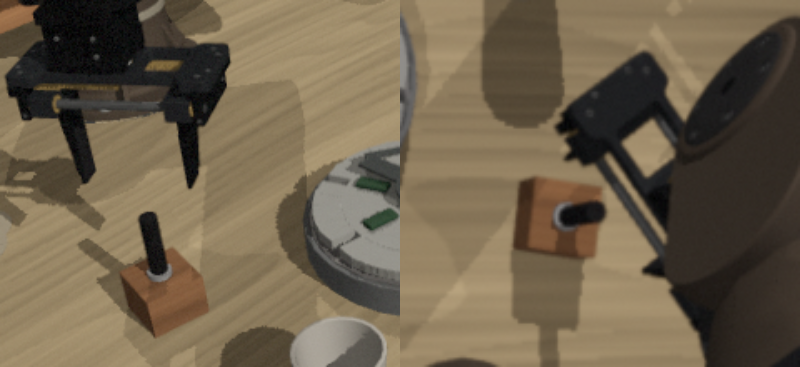

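{"name": "drive_tool", "arguments": {
  "plan": [
    [0,0,2,0,0,-7.8,1],
    [0,0,4,0,0,-15.6,1],
    [0,0,6,0,0,-15.6,1],
    [0,0,7.5,0,0,-15.6,1],
    [0,0,8.2,0,0,-15.6,1],
    [0,0,8.2,0,0,-15.6,0.5],
    [0,0,8.2,0,0,-15.6,0.1],
    [0,0,8.2,0,0,-15.6,0.1],
    [0,0,8.2,0,0,-15.6,0.1],
    [0,0,8.2,0,0,-15.6,0.1],
    [0,0,8.2,0,0,-15.6,0.1],
    [0,0,8.2,0,0,-15.6,0.1]
  ],
  "squeeze": 45
}}

```text
t: 3.8
tcp_pos: [0.4522, -0.257, 0.0728]
orientation: [1.069, 2.954, -0.0]
force: [-0.1, 0.4, -0.6]
finger_gap: 0.0444
grasp_force: 0.0
```

{"name": "drive_tool", "arguments": {
  "plan": [
    [0,0,0,0,0,0,0],
    [0,0,0,0,0,0,0],
    [0,0,0,0,0,0,0],
    [0,0,0,0,0,0,0],
    [0,0,0,0,0,0,0],
    [0,0,0,0,0,0,0],
    [0,0,0,0,0,0,0]
  ]
}}

```text
t: 4.5
tcp_pos: [0.4522, -0.257, 0.0726]
orientation: [-1.069, -2.954, 0.0]
force: [0.1, -0.1, -1.1]
finger_gap: 0.0174
grasp_force: 45.0
```

{"name": "drive_tool", "arguments": {
  "plan": [
    [0,0,-2,0,0,0,0],
    [0,0,-5,0,0,0,0],
    [0,0,-8,0,0,0,0],
    [-0.5,4,-9,0,0,0,0],
    [-1,8,-9,0,0,0,0],
    [-1.5,12,-9,0,0,0,0],
    [-2,16,-9,0,0,0,0],
    [-2.5,20,-9,0,0,0,0],
    [-3,24,-8,0,0,0,0],
    [-3.3,27.3,-6.5,0,0,0,0],
    [-3.3,27.3,-5.5,0,0,0,0],
    [-3.3,27.3,-5.5,0,0,0,0]
  ]
}}

```text
t: 5.7
tcp_pos: [0.6514, -0.0675, 0.1256]
orientation: [-1.066, -2.952, 0.001]
force: [-0.3, -0.4, -1.8]
finger_gap: 0.0173
grasp_force: 45.0
```

```bash
python3 - <<'E'
from h import *
for c in ("top","scene"): save(c,c+"2.png")
go(.6534,-.0695,.115,140)
a=cv2.imread("pics/scene2.png")[200:345,230:400]; b=cv2.imread("pics/top2.png")[150:310,280:450]
cv2.imwrite("pics/c4.png",np.hstack([cv2.resize(a,(440,375),interpolation=3),cv2.resize(b,(360,375),interpolation=3)]))
s=robot.read_state()["tcp_pos"]; tip=s-[0,0,.0616]
print(proj("scene",tip),proj("top",tip),"notch",proj("scene",(.6534,-.0695,.048)))
E
```

```text
t 5.8 tcp [ 0.6517 -0.0688  0.1276] F [ 0.3  0.  -1.6] gap 0.0174 grip 45.0 th 140.2
shift [-0.18  0.06  1.26] turn [-0.  -0.   0.2]
[326.36191538 297.01626713] [395.85118452 188.88118314] notch [327.0127407  306.54483474]
```

View pics/c4.png

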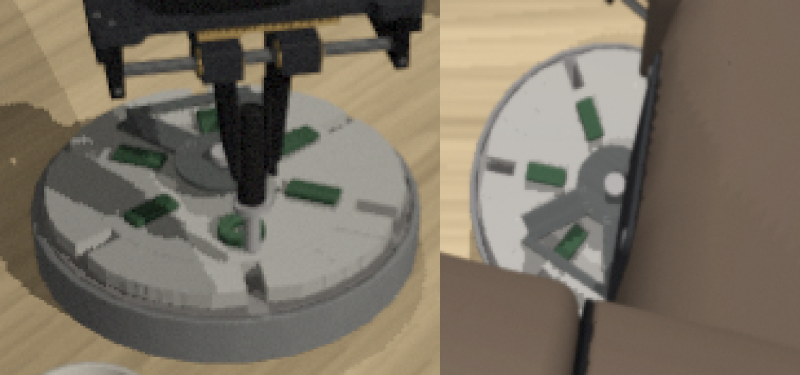

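{"name": "drive_tool", "arguments": {
  "plan": [
    [-0.2,0.05,0.6,0,0,0,0],
    [-0.2,0.05,1.2,0,0,0,0],
    [-0.2,0.05,1.5,0,0,0,0],
    [-0.2,0.05,1.7,0,0,0,0],
    [-0.2,0.05,1.9,0,0,0,0],
    [-0.2,0.05,1.9,0,0,0,0]
  ]
}}

```text
t: 6.4
tcp_pos: [0.654, -0.0692, 0.1084]
orientation: [-1.069, -2.954, 0.0]
force: [0.6, 0.7, -1.6]
finger_gap: 0.0173
grasp_force: 45.0
```

{"name": "drive_tool", "arguments": {
  "plan": [
    [0,0,0.1,0,0,0,0],
    [0,0,0.2,0,0,0,0],
    [0,0,0.3,0,0,0,0],
    [0,0,0.3,0,0,0,0]
  ]
}}

```text
t: 6.8
tcp_pos: [0.6541, -0.0691, 0.1055]
orientation: [-1.069, -2.954, 0.0]
force: [-0.5, -0.2, -0.8]
finger_gap: 0.0173
grasp_force: 45.0
```

{"name": "drive_tool", "arguments": {
  "plan": [
    [0,0,0.1,0,0,0,0],
    [0,0,0.2,0,0,0,0],
    [0,0,0.3,0,0,0,0],
    [0,0,0.4,0,0,0,0],
    [0,0,0.4,0,0,0,0]
  ]
}}

```text
t: 7.3
tcp_pos: [0.654, -0.0691, 0.1015]
orientation: [-1.069, -2.954, 0.0]
force: [0.7, 0.1, -1.4]
finger_gap: 0.0175
grasp_force: 45.0
```

{"name": "drive_tool", "arguments": {
  "plan": [
    [0.01,-0.55,0.1,0,0,3,0],
    [0.06,-1.1,0.2,0,0,6,0],
    [0.13,-1.64,0.2,0,0,9,0],
    [0.23,-2.18,0.2,0,0,12,0],
    [0.36,-2.72,0.2,0,0,15,0],
    [0.51,-3.25,0.2,0,0,18,0],
    [0.7,-3.76,0.2,0,0,21,0],
    [0.91,-4.27,0.2,0,0,24,0],
    [1.14,-4.77,0.2,0,0,27,0],
    [1.41,-5.25,0.2,0,0,30,0],
    [1.69,-5.72,0.2,0,0,33,0],
    [2.0,-6.17,0.2,0,0,36,0]
  ]
}}

```text
t: 8.5
tcp_pos: [0.5999, -0.1038, 0.1]
orientation: [1.931, 2.476, 0.002]
force: [3.1, 0.8, -2.1]
finger_gap: 0.0173
grasp_force: 45.0
```

```bash
python3 - <<'E'
from h import *
save("scene","s3.png")
go(.573,-.002,.0995,104)
a=cv2.imread("pics/scene3.png") if 0 else cv2.imread("pics/s3.png")[200:345,230:400]
cv2.imwrite("pics/c5.png",cv2.resize(a,(680,580),interpolation=3))
E
```

```text
t 8.55 tcp [ 0.5992 -0.1039  0.1   ] F [ 1.3  0.6 -0.2] gap 0.0171 grip 45.0 th 103.9
shift [10.52 -0.09  0.04] turn [ 0.1  0.  -0.1]
```

View pics/c5.png

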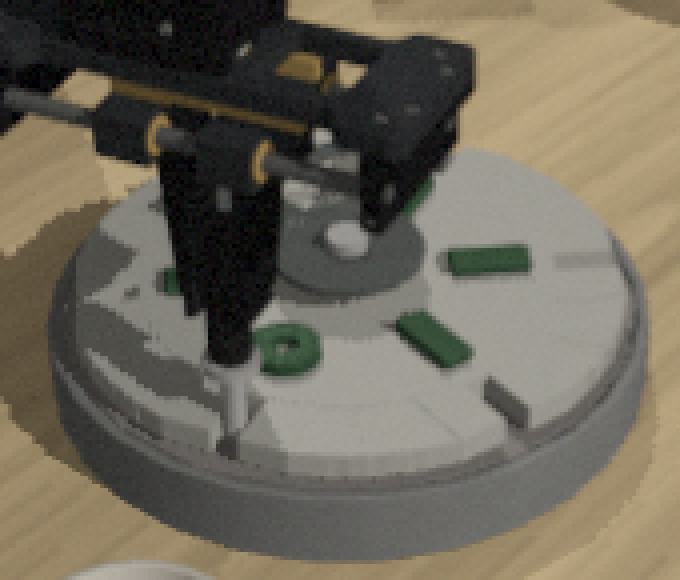

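{"name": "drive_tool", "arguments": {
  "plan": [
    [0.01,-0.55,0,0,0,3,0],
    [0.06,-1.1,0,0,0,6,0],
    [0.13,-1.64,0,0,0,9,0],
    [0.23,-2.18,0,0,0,12,0],
    [0.36,-2.72,0,0,0,15,0],
    [0.51,-3.25,0,0,0,18,0],
    [0.7,-3.76,0,0,0,21,0],
    [0.91,-4.27,0,0,0,24,0],
    [1.14,-4.77,0,0,0,27,0],
    [1.41,-5.25,0,0,0,30,0],
    [1.69,-5.72,0,0,0,33,0],
    [2.0,-6.17,0,0,0,36,0]
  ]
}}

```text
t: 9.75
tcp_pos: [0.5355, -0.0998, 0.1]
orientation: [2.6, 1.759, 0.003]
force: [3.8, -0.7, -2.9]
finger_gap: 0.0175
grasp_force: 45.0
```

{"name": "drive_tool", "arguments": {
  "plan": [
    [0.01,-0.55,0,0,0,3,0],
    [0.06,-1.1,0,0,0,6,0],
    [0.13,-1.64,0,0,0,9,0],
    [0.23,-2.18,0,0,0,12,0],
    [0.36,-2.72,0,0,0,15,0],
    [0.51,-3.25,0,0,0,18,0],
    [0.7,-3.76,0,0,0,21,0],
    [0.91,-4.27,0,0,0,24,0],
    [1.14,-4.77,0,0,0,27,0],
    [1.41,-5.25,0,0,0,30,0],
    [1.69,-5.72,0,0,0,33,0],
    [2.0,-6.17,0,0,0,36,0]
  ]
}}

```text
t: 10.95
tcp_pos: [0.4857, -0.0584, 0.1]
orientation: [3.017, 0.87, 0.003]
force: [2.7, -1.9, -3.5]
finger_gap: 0.0177
grasp_force: 45.0
```

{"name": "drive_tool", "arguments": {
  "plan": [
    [0.01,-0.55,0,0,0,3,0],
    [0.06,-1.1,0,0,0,6,0],
    [0.13,-1.64,0,0,0,9,0],
    [0.23,-2.18,0,0,0,12,0],
    [0.36,-2.72,0,0,0,15,0],
    [0.51,-3.25,0,0,0,18,0],
    [0.7,-3.76,0,0,0,21,0],
    [0.91,-4.27,0,0,0,24,0],
    [1.14,-4.77,0,0,0,27,0],
    [1.41,-5.25,0,0,0,30,0],
    [1.69,-5.72,0,0,0,33,0],
    [1.69,-5.72,0,0,0,33,0]
  ]
}}

```text
t: 12.15
tcp_pos: [0.4688, -0.0005, 0.0998]
orientation: [3.141, -0.02, 0.001]
force: [-0.0, -0.9, -2.0]
finger_gap: 0.0174
grasp_force: 45.0
```

```bash
python3 - <<'E'
from h import *
go(.573,-.002,.0995,-29.5)
s=robot.read_state(); print(np.degrees(s["joint_positions"]).round(1))
E
```

```text
t 12.15 tcp [ 0.4688 -0.0005  0.0998] F [-0.  -0.9 -2. ] gap 0.0174 grip 45.0 th -0.7
shift [10.42  0.02  0.04] turn [ 0.  -0.  28.8]
[ -8.1  25.5 117.7  -0.   36.8  82.6]
```

{"name": "drive_tool", "arguments": {
  "plan": [
    [0.01,-0.55,0,0,0,3,0],
    [0.06,-1.1,0,0,0,6,0],
    [0.13,-1.64,0,0,0,9,0],
    [0.23,-2.18,0,0,0,12,0],
    [0.36,-2.72,0,0,0,15,0],
    [0.51,-3.25,0,0,0,18,0],
    [0.51,-3.25,0.2,0,0,18,0],
    [0.51,-3.25,0.3,0,0,18,0],
    [0.51,-3.25,0.4,0,0,18,0],
    [0.51,-3.25,0.4,0,0,18,0]
  ]
}}

```text
t: 13.15
tcp_pos: [0.4738, 0.0316, 0.0956]
orientation: [3.1, -0.511, -0.001]
force: [-1.0, -1.2, -0.3]
finger_gap: 0.0175
grasp_force: 45.0
```

{"name": "drive_tool", "arguments": {
  "plan": [
    [0,0,0.03,0,0,0,0],
    [0,0,0.06,0,0,0,0],
    [0,0,0.1,0,0,0,0],
    [0,0,0.1,0,0,0,0]
  ]
}}

```text
t: 13.55
tcp_pos: [0.4741, 0.0316, 0.0953]
orientation: [3.099, -0.512, 0.001]
force: [-2.8, -0.3, 12.2]
finger_gap: 0.0176
grasp_force: 45.0
```

{"name": "drive_tool", "arguments": {
  "plan": [
    [0,-0.1,0,0,0,0.5,0],
    [0,-0.2,0,0,0,1.1,0],
    [0,-0.3,0,0,0,1.6,0],
    [0.01,-0.4,0,0,0,2.2,0],
    [0.01,-0.4,0,0,0,2.2,0]
  ]
}}

```text
t: 14.05
tcp_pos: [0.475, 0.0345, 0.0953]
orientation: [3.088, -0.57, -0.0]
force: [-5.4, -10.2, 13.7]
finger_gap: 0.0173
grasp_force: 45.1
```

{"name": "drive_tool", "arguments": {
  "plan": [
    [0,-0.1,0,0,0,0.5,0],
    [0,-0.2,0,0,0,1.1,0],
    [0,-0.3,0,0,0,1.6,0],
    [0.01,-0.4,0,0,0,2.2,0],
    [0.01,-0.4,0,0,0,2.2,0]
  ]
}}

```text
t: 14.55
tcp_pos: [0.4765, 0.0382, 0.0953]
orientation: [3.076, -0.629, -0.001]
force: [-5.5, -10.8, 13.2]
finger_gap: 0.0174
grasp_force: 45.1
```

{"name": "drive_tool", "arguments": {
  "plan": [
    [0,-0.1,0,0,0,0.5,0],
    [0,-0.2,0,0,0,1.1,0],
    [0,-0.3,0,0,0,1.6,0],
    [0.01,-0.4,0,0,0,2.2,0],
    [0.01,-0.4,0,0,0,2.2,0]
  ]
}}

```text
t: 15.05
tcp_pos: [0.478, 0.0419, 0.0953]
orientation: [3.063, -0.688, -0.001]
force: [-6.1, -10.2, 14.2]
finger_gap: 0.0173
grasp_force: 45.1
```

{"name": "drive_tool", "arguments": {
  "plan": [
    [0,-0.1,0,0,0,0.5,0],
    [0,-0.2,0,0,0,1.1,0],
    [0,-0.3,0,0,0,1.6,0],
    [0.01,-0.4,0,0,0,2.2,0],
    [0.01,-0.4,0,0,0,2.2,0]
  ]
}}

```text
t: 15.55
tcp_pos: [0.4799, 0.0457, 0.0951]
orientation: [3.05, -0.747, -0.001]
force: [-4.4, -6.8, 9.0]
finger_gap: 0.0176
grasp_force: 45.0
```

{"name": "drive_tool", "arguments": {
  "plan": [
    [0,-0.05,0,0,0,0.3,0],
    [0,-0.1,0,0,0,0.5,0],
    [0,-0.15,0,0,0,0.8,0],
    [0,-0.15,0,0,0,0.8,0]
  ]
}}

```text
t: 15.95
tcp_pos: [0.4808, 0.0474, 0.0947]
orientation: [3.045, -0.769, -0.0]
force: [-0.9, -2.1, 1.1]
finger_gap: 0.0179
grasp_force: 45.0
```

{"name": "drive_tool", "arguments": {
  "plan": [
    [0,-0.05,0,0,0,0.3,0],
    [0,-0.1,0,0,0,0.5,0],
    [0,-0.15,0.05,0,0,0.8,0],
    [0,-0.15,0.1,0,0,0.8,0],
    [0,-0.15,0.1,0,0,0.8,0]
  ]
}}

```text
t: 16.45
tcp_pos: [0.4817, 0.0491, 0.0935]
orientation: [3.04, -0.791, -0.0]
force: [-2.0, -2.6, -1.1]
finger_gap: 0.0176
grasp_force: 45.0
```

{"name": "drive_tool", "arguments": {
  "plan": [
    [0,0,0.1,0,0,0,0],
    [0,0,0.2,0,0,0,0],
    [0,0,0.3,0,0,0,0],
    [0,0,0.3,0,0,0,0]
  ]
}}

```text
t: 16.85
tcp_pos: [0.4818, 0.0491, 0.0904]
orientation: [3.04, -0.791, -0.0]
force: [-1.6, -2.1, -1.3]
finger_gap: 0.0173
grasp_force: 45.0
```

{"name": "drive_tool", "arguments": {
  "plan": [
    [0,0,0.2,0,0,0,0],
    [0,0,0.4,0,0,0,0],
    [0,0,0.6,0,0,0,0],
    [0,0,0.8,0,0,0,0],
    [0,0,0.9,0,0,0,0],
    [0,0,1.0,0,0,0,0],
    [0,0,1.0,0,0,0,0]
  ]
}}

```text
t: 17.55
tcp_pos: [0.4817, 0.049, 0.0804]
orientation: [3.04, -0.791, -0.0]
force: [-0.7, -3.3, -2.7]
finger_gap: 0.0173
grasp_force: 45.0
```

{"name": "drive_tool", "arguments": {
  "plan": [
    [0,0,0.1,0,0,0,0],
    [0,0,0.2,0,0,0,0],
    [0,0,0.3,0,0,0,0],
    [0,0,0.4,0,0,0,0],
    [0,0,0.45,0,0,0,0],
    [0,0,0.5,0,0,0,0],
    [0,0,0.5,0,0,0,0]
  ]
}}

```text
t: 18.25
tcp_pos: [0.4818, 0.0491, 0.0756]
orientation: [3.04, -0.791, 0.0]
force: [-0.8, -2.9, -0.2]
finger_gap: 0.0179
grasp_force: 45.0
```

{"name": "drive_tool", "arguments": {
  "plan": [
    [0,0,0.03,0,0,0,0],
    [0,0,0.06,0,0,0,0],
    [0,0,0.06,0,0,0,0]
  ]
}}

```text
t: 18.55
tcp_pos: [0.4819, 0.0491, 0.0755]
orientation: [-3.04, 0.791, -0.001]
force: [-3.5, -1.8, 7.3]
finger_gap: 0.017
grasp_force: 45.0
```

{"name": "drive_tool", "arguments": {
  "plan": [
    [0,0,-0.04,0,0,0,0],
    [0,0,-0.04,0,0,0,0.5],
    [0,0,-0.04,0,0,0,0.5],
    [0,0,-0.04,0,0,0,0.5],
    [0,0,-0.04,0,0,0,0.5],
    [0,0,-0.04,0,0,0,0.5],
    [0,0,-0.04,0,0,0,0.5]
  ]
}}

```text
t: 19.25
tcp_pos: [0.4818, 0.0491, 0.0754]
orientation: [3.04, -0.791, 0.0]
force: [0.3, -0.0, -0.3]
finger_gap: 0.0475
grasp_force: 0.0
```

{"name": "drive_tool", "arguments": {
  "plan": [
    [0,0,-1,0,0,0,0.5],
    [0,0,-3,0,0,0,0.5],
    [0,0,-6,0,0,0,0.5],
    [0,0,-9,0,0,0,0.5],
    [0,0,-12,0,0,0,0.5],
    [-2,0,-14,0,0,0,0.5],
    [-4,0,-14,0,0,0,0.5],
    [-4,0,-14,0,0,0,0.5]
  ]
}}

```text
t: 20.05
tcp_pos: [0.4453, 0.0692, 0.2167]
orientation: [-3.04, 0.79, -0.002]
force: [0.6, 0.8, 0.1]
finger_gap: 0.0474
grasp_force: 0.0
```

```bash
python3 - <<'E'
from h import *
for c in ("top","scene"): save(c,c+"4.png")
a=cv2.imread("pics/scene4.png")[190:345,230:400]; b=cv2.imread("pics/top4.png")[150:310,280:450]
cv2.imwrite("pics/c6.png",np.hstack([cv2.resize(a,(440,400),interpolation=3),cv2.resize(b,(360,400),interpolation=3)]))
s=robot.read_state();print(s["t"],s["tcp_pos"],s["finger_gap"],s["force"])
print(proj("scene",(.4818,.0491,.117)),proj("scene",(.4818,.0491,.05)))
print([(np.round(r["box"],1).tolist(),round(r["confidence"],2)) for r in robot.find_in("pin_handle","scene")[:2]])
E
```

```text
20.15 [0.44708807 0.06854118 0.21599367] 0.04786386578139674 [ 0.79224365  0.12313425 -0.53988193]
[295.225006   206.92637167] [296.5241978  238.01598401]
[([289.8, 204.2, 303.6, 239.4], 0.89), ([243.8, 233.8, 392.3, 344.6], 0.51)]
```

View pics/c6.png

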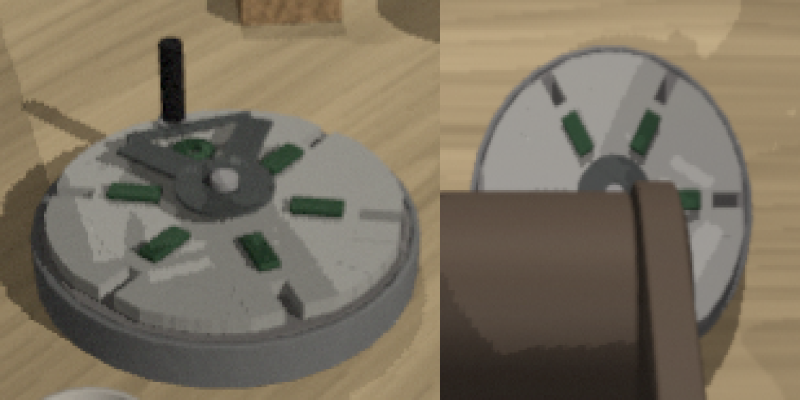

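The picture shows the pin standing upright at (172,80) with its collar down. The ring blank shows in the hood window at (195,150), and the gripper is clear.

```bash
python3 -c "
from rig import robot
print(robot.finish_job())"
```

```text
the job is handed in; nothing more can be done
None
```

The index pin is fully home in the lock slot, collar on the wheel and left standing, with the ring blank showing in the hood's window. Force readings between moves stayed under about 18 N, and I handed the job in at about 20 s; no verdict came back.

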